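# Find the unlocked link plug, pull it and bar its socket

## Robot

A 6-joint arm with a two-finger parallel gripper is mounted at the origin on a cart in front of the work surface, level with it; the furniture and walls round the work are solid. World frame = base frame: x ahead of the robot, y to its left, z up, the work surface at z = 0. Lengths are in mm, angles in rad, forces in N, time in s.
With the tool pointing down it reaches from about 350 to 975 mm from the base axis. Payload 7.1 kg.
Tool frame: the origin (TCP) lies at the very end of the fingers, on their centre line; the grasp point (between the pads) lies 19 mm behind it; x points along the fingers, y is the direction in which the jaws open and shut, and the axes are right-handed (so a half turn about x gives the same grasp; the last joint's range is limited). The gripper opens to 88 mm and grips with 3 to 60 N. Pads are 20 mm wide; open, the fingers measure 115 mm over their backs; the gripper's body (75 mm by 178 mm) begins 61 mm behind the grasp point.
Start: joints at [-1.363, 0.423, 1.63, -0, 1.089, -0.019], TCP at [140.557, -608.973, 222.675] pointing down, gripper open.
Joint ranges: [-3, 3], [-0.9, 2.11], [0.09, 2.58], [-1.31, 4.45], [0.11, 2.69], [-2.54, 2.54]. Speed limits (rad/s): [2.39, 2.39, 3.01, 3.14, 3.14, 3.14].

## Interface

Orientations are given as a rotation vector (axis times angle).
In Python, from workcell import ctrl gives the robot as it stands. The module is installed in compiled form; this text tells all that it offers.
- The arm moves only by the tool carry_out, never from a script. Its argument "commands" is a list of rows, each a list of 6 numbers: the shift along the tool's x, y, z in m, then the turn, a rotation vector about the tool's x, y, z in degrees. In form: [[tx, ty, tz, rx, ry, rz], ...]. A call has 1 to 8 rows; each row shifts and turns the pose as measured when the row begins, along the tool's axes as they then stand; what a row does not reach is not made up. A row lasts 1/8 s, in which the tool goes at most 62.5 mm and 10.7 degrees, less where a joint would pass 70% of its speed; a pose out of reach is approached as far as the arm can. A call with a gripper value outside its range is refused whole. "grip" is the closure, from 0 (fully open) to 1 (shut), set as the call begins (left out, the last holds). The fingers move at their own pace and stop on an object; the grip force is fixed at half the most. Time passes only in rows, so rows that do not move let the fingers close. It gives the time, the measured TCP pose, the force and the opening at its end, in the units of the state.
- ctrl.get_obs(): the state, without advancing time (a new reading comes with each control period).
- ctrl.get_image(name): name is "scene" or "top"; returns a dict with "pixels" (480x640x3 uint8, blue, green, red), "intrinsics" (3x3 intrinsics, pixels), "dist_coeffs" ([k1, k2, p1, p2, k3] as OpenCV has them; the pictures are not rectified), "rvec" (rotation vector, rad) and "tvec" (3), from world to camera coordinates, as OpenCV has them. Camera axes: x right, y down, z forward; pixel columns grow to the right and rows downward; lengths in mm; the calibration is good to about 2 mm. A picture is of the moment at which its call begins. There is no depth.
- ctrl.close_job(): hands the job in, once; it reports no verdict.
The state is a dict: "t": time; "qpos": joint angles; "qvel": joint speeds; "joint_torque": joint torques, N m; "ee_pos": TCP position; "orientation": TCP orientation; "ft_force": force on the tool from outside, world axes, zero at the start; "moment": the same for the moment, N m; "width": finger opening in mm.
Only numpy, scipy, OpenCV 4.12 (cv2) and the standard library are available. Lean on these libraries where they do the work, as an engineer would, in place of code of your own. Each camera call takes 0.05 s, during which the arm holds its last target. There are 200 camera calls.

## Task

Two of the three black link plugs in the grey socket bank are locked in; the third is held only by a sprung detent, and you can tell which only by tugging at them. Find that one, pull it straight out and put it in the empty grey tray, then lay the aluminium profile across the front and back saddles of the emptied socket, down in both notches, so that nothing can be plugged in there. Leave the other two plugs fully home and the other things on the bench where they are.

Things in the scene. Friction and masses are not known exactly. Their poses are not given: they have to be found in the camera images.
- bank: Grey three-way socket bank bolted to the bench: block 130 (x) x 280 (y) x 50 mm high, a flat foot at each end. Origin at the centre of its underside; x to its back, y along the row to the left. Each socket has a hidden catch on its plug's stem: two of the catches are locked, one is only a sprung detent; which one varies and cannot be seen.
- socket_left (a point): Centre of the mouth of the left socket (bank y = +95 mm), 50 mm above the bench: a 27 mm square well 45 mm deep; axes as the bank's. At x = -52 and +52 mm from it stand dark steel saddles, 14 mm thick in x, each with a notch 28 mm wide in y, its floor 70 mm and its 12 mm wide cheeks 84 mm above the bench.
- socket_middle (a point): Centre of the mouth of the middle socket (bank y = 0 mm), 50 mm above the bench: a 27 mm square well 45 mm deep; axes as the bank's. At x = -52 and +52 mm from it stand dark steel saddles, 14 mm thick in x, each with a notch 28 mm wide in y, its floor 70 mm and its 12 mm wide cheeks 84 mm above the bench.
- socket_right (a point): Centre of the mouth of the right socket (bank y = -95 mm), 50 mm above the bench: a 27 mm square well 45 mm deep; axes as the bank's. At x = -52 and +52 mm from it stand dark steel saddles, 14 mm thick in x, each with a notch 28 mm wide in y, its floor 70 mm and its 12 mm wide cheeks 84 mm above the bench.
- plug_left (a point): Centre of the handle of the plug that starts in the left socket (all three alike, 0.11 kg, 100 mm tall): black block 56 (x) x 30 (y) x 52 mm high, gripped across y, which starts along the bank's y. Under it a 44 x 44 x 8 mm flange rests on the bank; then a round steel stem, 24 mm thick, 40 mm long. Point: 26 mm under the top, 84 mm above the bench when home.
- plug_middle (a point): Centre of the handle of the plug that starts in the middle socket (all three alike, 0.11 kg, 100 mm tall): black block 56 (x) x 30 (y) x 52 mm high, gripped across y, which starts along the bank's y. Under it a 44 x 44 x 8 mm flange rests on the bank; then a round steel stem, 24 mm thick, 40 mm long. Point: 26 mm under the top, 84 mm above the bench when home.
- plug_right (a point): Centre of the handle of the plug that starts in the right socket (all three alike, 0.11 kg, 100 mm tall): black block 56 (x) x 30 (y) x 52 mm high, gripped across y, which starts along the bank's y. Under it a 44 x 44 x 8 mm flange rests on the bank; then a round steel stem, 24 mm thick, 40 mm long. Point: 26 mm under the top, 84 mm above the bench when home.
- plug_left_body: The same plug; origin at the stem's lower end, z up the stem. All plugs have about 1.5 mm free play upward before the catch holds. The sprung detent then yields at a pull of about 6 to 12 N within some 6 mm of lift, and the plug slides out freely (40 mm clears the well). A locked one gives under 3 mm at 22 N and does not come out.
- plug_middle_body: The same plug; origin at the stem's lower end, z up the stem. All plugs have about 1.5 mm free play upward before the catch holds. The sprung detent then yields at a pull of about 6 to 12 N within some 6 mm of lift, and the plug slides out freely (40 mm clears the well). A locked one gives under 3 mm at 22 N and does not come out.
- plug_right_body: The same plug; origin at the stem's lower end, z up the stem. All plugs have about 1.5 mm free play upward before the catch holds. The sprung detent then yields at a pull of about 6 to 12 N within some 6 mm of lift, and the plug slides out freely (40 mm clears the well). A locked one gives under 3 mm at 22 N and does not come out.
- tray: Grey plastic open tray, empty, fixed, 190 (x) x 160 (y) x 45 mm high, walls 4 mm, floor about 4 mm thick. Origin at the centre of its underside.
- bar_mid (a point): Centre of the loose aluminium profile (a square bar 20 x 160 x 20 mm, 0.08 kg), lying on the bench: its length is along its y; the point is 10 mm above the surface it lies on.
- bar: The same aluminium profile; origin at the centre of its underside, y along its length.
- marker: White marker pen, 135 mm long, a bystander; origin at the centre of its underside.
- spanner: Small open/ring spanner, 164 mm long, a bystander; origin at the centre of its underside.
- masking_tape: Flat ring of masking tape, 95 mm across, a bystander; origin at the centre of its underside.
- pliers: Combination pliers with red handles, 179 mm long, a bystander; origin at the centre of its underside.
Things that resemble listed ones, but are neither listed nor needed, are in the scene too. What is shaped like the plug_left_body but red is not meant. Leave any white look-alike of the plug_right_body alone.

How it is judged (in metres and radians):
On the way, in this order (a step that is already met when the one before it is completed fails the run):
1. one plug has been pulled clear of its socket (z of any of plug_left, plug_middle, plug_right in the frame of bank above 0.126 m), for 0.1 s.
2. the pulled plug is in the tray, let go of (((x of plug_left in the frame of tray between -0.09 and 0.09 m and y of plug_left in the frame of tray between -0.075 and 0.075 m and z of plug_left in the frame of tray between 0 and 0.09 m and contact force between plug_left_body and the fingers below 0.05 N) or (x of plug_middle in the frame of tray between -0.09 and 0.09 m and y of plug_middle in the frame of tray between -0.075 and 0.075 m and z of plug_middle in the frame of tray between 0 and 0.09 m and contact force between plug_middle_body and the fingers below 0.05 N) or (x of plug_right in the frame of tray between -0.09 and 0.09 m and y of plug_right in the frame of tray between -0.075 and 0.075 m and z of plug_right in the frame of tray between 0 and 0.09 m and contact force between plug_right_body and the fingers below 0.05 N))), for 0.2 s.
At the end, for the whole second after the job is handed in: One plug rests in the tray (handle centre inside the walls, under 90 mm up); the other two are home (3.5 mm in height, 6 mm sideways); the profile lies in both notches over the emptied socket (height within 4 mm, centred within 22 mm lengthways and 8 mm across, square within 0.12 rad) (((x of plug_left in the frame of tray between -0.09 and 0.09 m and y of plug_left in the frame of tray between -0.075 and 0.075 m and z of plug_left in the frame of tray between 0 and 0.09 m and horizontal distance between plug_middle and socket_middle below 0.006 m and z of plug_middle in the frame of bank between 0.0805 and 0.0875 m and horizontal distance between plug_right and socket_right below 0.006 m and z of plug_right in the frame of bank between 0.0805 and 0.0875 m and y of bar_mid in the frame of bank between 0.087 and 0.103 m and x of bar_mid in the frame of bank between -0.022 and 0.022 m and z of bar_mid in the frame of bank between 0.076 and 0.084 m and angle between the y axis of bar and the x axis of bank, either way round below 0.12 rad and linear speed of plug_left_body below 0.02 m/s) or (x of plug_middle in the frame of tray between -0.09 and 0.09 m and y of plug_middle in the frame of tray between -0.075 and 0.075 m and z of plug_middle in the frame of tray between 0 and 0.09 m and horizontal distance between plug_left and socket_left below 0.006 m and z of plug_left in the frame of bank between 0.0805 and 0.0875 m and horizontal distance between plug_right and socket_right below 0.006 m and z of plug_right in the frame of bank between 0.0805 and 0.0875 m and y of bar_mid in the frame of bank between -0.008 and 0.008 m and x of bar_mid in the frame of bank between -0.022 and 0.022 m and z of bar_mid in the frame of bank between 0.076 and 0.084 m and angle between the y axis of bar and the x axis of bank, either way round below 0.12 rad and linear speed of plug_middle_body below 0.02 m/s) or (x of plug_right in the frame of tray between -0.09 and 0.09 m and y of plug_right in the frame of tray between -0.075 and 0.075 m and z of plug_right in the frame of tray between 0 and 0.09 m and horizontal distance between plug_left and socket_left below 0.006 m and z of plug_left in the frame of bank between 0.0805 and 0.0875 m and horizontal distance between plug_middle and socket_middle below 0.006 m and z of plug_middle in the frame of bank between 0.0805 and 0.0875 m and y of bar_mid in the frame of bank between -0.103 and -0.087 m and x of bar_mid in the frame of bank between -0.022 and 0.022 m and z of bar_mid in the frame of bank between 0.076 and 0.084 m and angle between the y axis of bar and the x axis of bank, either way round below 0.12 rad and linear speed of plug_right_body below 0.02 m/s))); the robot touches nothing.
It fails at once if one of the loose bystanders (marker, spanner, masking tape, pliers) is moved more than 30 mm (distance of any of marker, spanner, masking_tape, pliers from where it was at the start of the episode above 0.03 m).
It fails at once if more than one plug is pulled out (z of each of plug_left, plug_middle in the frame of bank above 0.1 m or z of each of plug_left, plug_right in the frame of bank above 0.1 m or z of each of plug_middle, plug_right in the frame of bank above 0.1 m).
It also fails if it takes over 72 s, if anything falls off the work surface, if the arm or the gripper's body presses on something with over 40 N, if the wrist force passes 120 N, or if a joint passes its speed limit or range.

## Working session

There is one attempt and no reset: what is moved stays moved. The work goes in short steps, Python scripts to look and compute and a tool call to move; the robot and the scene stay as the last step left them, time stands still between calls to the robot, and variables do not carry over. Pictures are saved under pics/ and viewed, about 8 in all and at most 12, crops included, and the job is handed in when it is done.

Besides the shell and the picture viewer there is one more tool, called after ">>>" as name(argument=value, ...) on one line, values as JSON. carry_out: Moves the arm, as the interface text tells. Its arguments: {"type":"object","properties":{"commands":{"type":"array"},"grip":{"type":"number"}},"required":["commands"]}

```bash
mkdir -p pics; cat > h.py <<'E'
import numpy as np, cv2
from workcell import ctrl
def cam(n,f=None):
    im=ctrl.get_image(n)
    if f: cv2.imwrite(f,im["pixels"])
    return im
def ray(im,u,v,z):
    K=np.array(im["intrinsics"],float);d=np.array(im["dist_coeffs"],float)
    R=cv2.Rodrigues(np.array(im["rvec"],float))[0];t=np.array(im["tvec"],float).ravel()
    p=cv2.undistortPoints(np.array([[[u,v]]],float),K,d)[0,0]
    c=-R.T@t;r=R.T@np.array([p[0],p[1],1]);return c+r*(z-c[2])/r[2]
def proj(im,P):
    return cv2.projectPoints(np.array(P,float).reshape(-1,3),np.array(im["rvec"],float),np.array(im["tvec"],float),np.array(im["intrinsics"],float),np.array(im["dist_coeffs"],float))[0][:,0]
E
python3 - <<'E'
from h import *
for n in("scene","top"):
    im=cam(n,f"pics/{n}0.png");R=cv2.Rodrigues(np.array(im["rvec"],float))[0];print(n,-R.T@np.array(im["tvec"]).ravel(),R[2])
print(ctrl.get_obs())
E
```

```text
scene [ 96.27547914 837.94824077 571.07624335] [ 0.42838911 -0.7869157  -0.44412437]
top [ 490.80804107   11.85982151 1227.20886148] [ 0.06017436 -0.01732979 -0.99803744]
{'t': 0.1, 'qpos': array([-1.36298218e+00,  4.23755650e-01,  1.63059391e+00, -1.76958865e-05,
        1.08859294e+00, -1.90042571e-02]), 'qvel': array([ 0.00055716, -0.00051582, -0.00184734, -0.00028347,  0.00047591,
        0.00123727]), 'joint_torque': array([-4.48369801e-04, -5.45616853e+01, -2.74323964e+01,  6.45665545e-02,
        1.88181567e-02, -2.39264318e-05]), 'ee_pos': array([ 140.46535145, -608.50634862,  221.99263204]), 'orientation': array([ 2.10178496,  0.2408348 , -2.10208715]), 'ft_force': array([-0.02300537, -1.42243147,  0.10259927]), 'moment': array([-0.03785633, -0.01277042, -0.04351326]), 'width': 87.81656050049321}
```

View pics/top0.png

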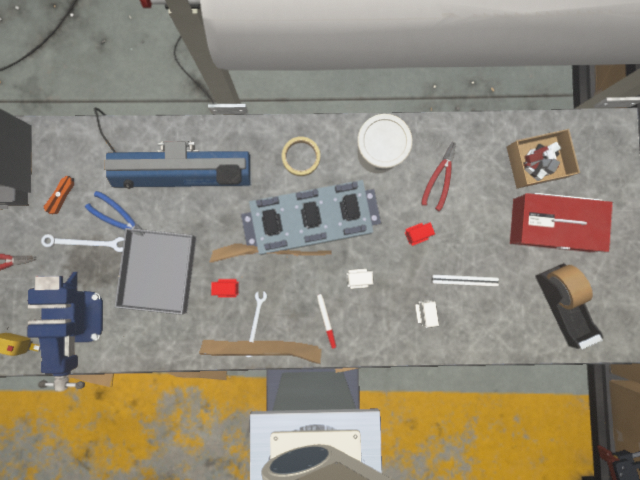

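View pics/scene0.png

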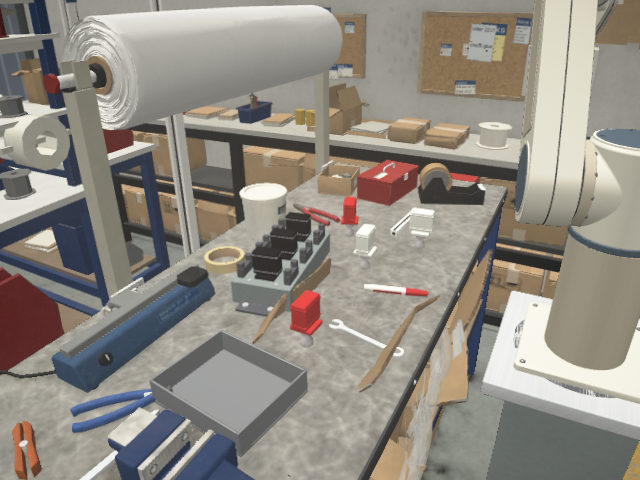

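The top view shows:
- **Wanted plugs:** three black plugs in the bank at (272,222), (311,214) and (350,207).
- **Look-alikes to leave alone:** red at (224,288) and (420,233), white at (360,278) and (428,313).
- **Tray and profile:** the tray is at (157,271). The profile is at (465,281), and nothing else looks like it.

I'll check these choices in one close crop.

```bash
python3 - <<'E'
from h import *
im=cam("top");p=im["pixels"]
a=cv2.resize(p[175:260,235:390],None,fx=5,fy=5,interpolation=cv2.INTER_CUBIC)
b=cv2.resize(p[265:299,420:510],None,fx=5,fy=5,interpolation=cv2.INTER_CUBIC)
o=np.zeros((600,775,3),np.uint8);o[:425]=a;o[430:600,:450]=b
cv2.imwrite("pics/c.png",o)
for n,u,v,z in[("L",272,222,110),("M",311,214,110),("R",350,207,110),("bar0",432,279,20),("bar1",498,282,20),("t1",132,229,45),("t2",194,235,45),("t3",184,312,45),("t4",118,304,45)]:print(n,ray(im,u,v,z).round(1))
E
```

```text
L [605.4  90.  110. ]
M [622.4   0.8 110. ]
R [637.2 -88.8 110. ]
bar0 [ 468.  -294.7   20. ]
bar1 [ 458.2 -456.2   20. ]
t1 [600.  428.4  45. ]
t2 [583.4 281.7  45. ]
t3 [400.5 305.3  45. ]
t4 [422.5 459.7  45. ]
```

View pics/c.png

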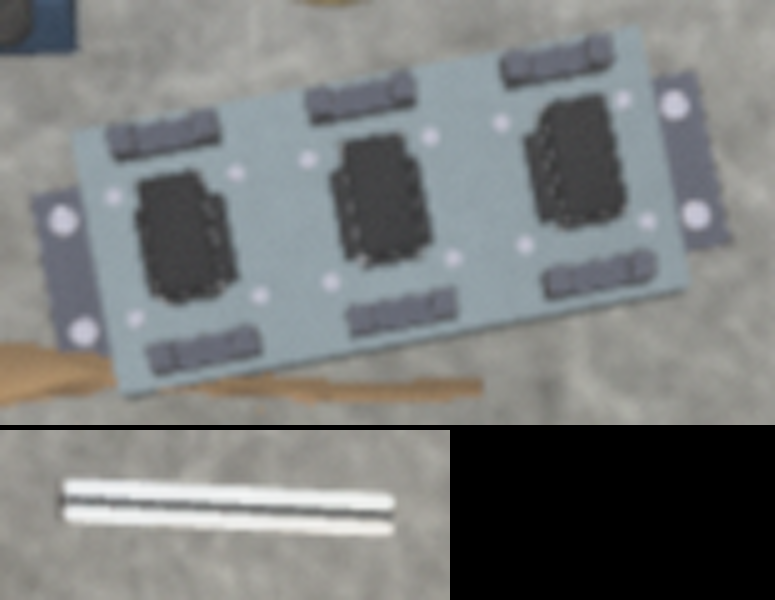

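The crop confirms the three black plugs, with four white screws round each socket, and the grooved aluminium bar. I'll use the screw centroids to fit the bank pose.

```bash
python3 - <<'E'
from h import *
from scipy.spatial.transform import Rotation as Ro
im=cam("top")
f=lambda x,y,z,u0=235,v0=175:ray(im,u0+(x+.5)/5-.5,v0+(y+.5)/5-.5,z)[:2]
S=[np.mean([f(*q,50) for q in s],0) for s in([(113,197),(236,172),(260,295),(136,319)],[(309,159),(431,136),(454,258),(331,282)],[(501,122),(624,99),(648,221),(525,245)])]
print("sock",np.round(S,1)); d=S[0]-S[2];print("len",np.linalg.norm(d),"yaw",np.degrees(np.arctan2(-d[0],d[1])))
C=[f(*q,50) for q in[(75,130),(640,25),(690,287),(122,395)]];print("corner ctr",np.mean(C,0), "yaw",[np.degrees(np.arctan2(-e[0],e[1])).round(2) for e in(C[0]-C[1],C[3]-C[2])])
B=[f(x,y-430,20,420,265) for x,y in[(64,480),(393,492),(393,535),(64,521)]]
print("bar",np.mean(B,0)); e=np.mean([B[0]-B[1],B[3]-B[2]],0);print(np.linalg.norm(e),np.degrees(np.arctan2(-e[0],e[1])))
o=ctrl.get_obs();R=Ro.from_rotvec(o["orientation"]).as_matrix();print(R.round(4));print(o["ee_pos"])
T=np.array([[600,428],[583,282],[400,305],[422,460]]);print("tray",T.mean(0))
E
```

```text
sock [[ 6.073e+02  9.460e+01]
 [ 6.238e+02  6.000e-01]
 [ 6.404e+02 -9.300e+01]]
len 190.47531920681405 yaw 9.9925669094719
corner ctr [ 6.23775917e+02 -8.90646510e-03] yaw [np.float64(9.81), np.float64(9.88)]
bar [ 464.31876406 -376.23915154]
161.25856723602038 -3.132256240595935
[[-2.000e-04  2.249e-01 -9.744e-01]
 [ 9.000e-04 -9.744e-01 -2.249e-01]
 [-1.000e+00 -9.000e-04 -0.000e+00]]
[ 140.50730003 -608.65357093  222.20688964]
tray [501.25 368.75]
```

```bash
cat > g.py <<'E'
import sys
from h import *
from scipy.spatial.transform import Rotation as Ro
# usage: g.py b|w x y z yaw_deg_of_tool_y  (mm; b: bank frame)
def delta(fr,x,y,z,a=None):
    o=ctrl.get_obs();R=Ro.from_rotvec(o["orientation"]).as_matrix();c,s=np.cos(np.radians(9.95)),np.sin(np.radians(9.95))
    p=np.array([x,y,z]) if fr=="w" else np.array([623.8+c*x-s*y,.3+s*x+c*y,z])
    if a is None:a=-80.05 if fr=="b" else np.degrees(np.arctan2(R[1,1],R[0,1]))
    a=np.radians(a);Y=np.array([np.cos(a),np.sin(a),0]);X=np.array([0,0,-1]);G=np.c_[X,Y,np.cross(X,Y)]
    print("t",o["t"],"pos",o["ee_pos"].round(1),"F",o["ft_force"].round(2),"w",round(o["width"],1))
    print("shift in target-oriented tool axes mm",(G.T@(p-o["ee_pos"])).round(1),"in current axes",(R.T@(p-o["ee_pos"])).round(1),"turn deg",np.degrees(Ro.from_matrix(R.T@G).as_rotvec()).round(2))
if __name__=="__main__":a=sys.argv;delta(a[1],*map(float,a[2:]))
E
python3 g.py b 0 -95 200
```

```text
t 0.2 pos [ 140.5 -608.7  222.2] F [-0.82 -0.02  0.35] w 88.1
shift in target-oriented tool axes mm [  22.2 -421.3 -581.2] in current axes [  22.6 -389.8 -602.8] turn deg [3.05 0.   0.05]
```

>>> carry_out(commands=[[0,-0.035,-0.0485,3,0,0],[0,-0.035,-0.0485,0,0,0],[0,-0.035,-0.0485,0,0,0],[0,-0.035,-0.0485,0,0,0],[0,-0.035,-0.0485,0,0,0],[0,-0.035,-0.0485,0,0,0],[0,-0.035,-0.0485,0,0,0],[0,-0.035,-0.0485,0,0,0]], grip=0)

```text
t: 1.2
ee_pos: [480.0, -257.7, 221.9]
orientation: [2.136, 0.175, -2.134]
ft_force: [0.8, -0.8, -0.6]
width: 87.9
```

```bash
python3 g.py b 0 -95 150
```

```text
t 1.2 pos [ 480.  -257.7  221.9] F [ 0.76 -0.83 -0.61] w 87.9
shift in target-oriented tool axes mm [  71.9 -134.3 -186.2] in current axes [  71.9 -136.1 -184.9] turn deg [-0.53 -0.05 -0.07]
```

>>> carry_out(commands=[[0,-0.034,-0.0465,-0.5,0,0],[0,-0.034,-0.0465,0,0,0],[0,-0.034,-0.0465,0,0,0],[0.02,-0.031,-0.0435,0,0,0],[0.025,0,0,0,0,0],[0.02,0,0,0,0,0],[0,0,0,0,0,0]])

```text
t: 2.08
ee_pos: [645.1, -85.2, 154.5]
orientation: [2.129, 0.19, -2.124]
ft_force: [-0.2, 0.5, 0.2]
width: 87.9
```

```bash
python3 g.py b 0 -95 67; python3 -c "
from h import *;cam('top','pics/t1.png')
p=cv2.imread('pics/t1.png');cv2.imwrite('pics/t1c.png',cv2.resize(p[150:290,250:450],None,fx=4,fy=4))"
```

```text
t 2.075 pos [645.1 -85.2 154.5] F [-0.22  0.52  0.2 ] w 87.9
shift in target-oriented tool axes mm [87.5  7.1  6.2] in current axes [87.5  6.9  6.4] turn deg [ 0.33 -0.14 -0.11]
```

>>> carry_out(commands=[[0.01,0.007,0.006,0.3,0,0],[0.025,0,0,0,0,0],[0.03,0,0,0,0,0],[0.016,0,0,0,0,0],[0,0,0,0,0,0]])

```text
t: 2.75
ee_pos: [642.1, -99.0, 76.1]
orientation: [2.143, 0.175, -2.12]
ft_force: [-0.3, 0.1, 0.2]
width: 87.6
```

```bash
python3 g.py b 0 -95 66
```

```text
t 2.75 pos [642.1 -99.   76.1] F [-0.28  0.13  0.16] w 87.6
shift in target-oriented tool axes mm [10.1 -5.9  0.9] in current axes [10.1 -6.   1. ] turn deg [-0.31 -0.6  -0.3 ]
```

>>> carry_out(commands=[[0.01,-0.006,0.001,0,-0.6,-0.3],[0,0,0,0,0,0],[0,0,0,0,0,0]])

```text
t: 3.12
ee_pos: [641.6, -93.3, 67.8]
orientation: [2.136, 0.179, -2.131]
ft_force: [-0.8, 0.3, 0.7]
width: 87.8
```

```bash
python3 g.py b 0 -95 66
```

```text
t 3.125 pos [641.6 -93.3  67.8] F [-0.78  0.28  0.71] w 87.8
shift in target-oriented tool axes mm [ 1.8 -0.3  1.4] in current axes [ 1.8 -0.3  1.4] turn deg [-0.33 -0.15 -0.04]
```

Centred, so I'll close the gripper and then tug in small steps.

>>> carry_out(commands=[[0,0,0,0,0,0],[0,0,0,0,0,0],[0,0,0,0,0,0],[0,0,0,0,0,0],[0,0,0,0,0,0],[0,0,0,0,0,0]], grip=1)

```text
t: 3.88
ee_pos: [642.3, -93.3, 68.9]
orientation: [2.138, 0.179, -2.129]
ft_force: [0.5, 1.3, 0.4]
width: 31.4
```

>>> carry_out(commands=[[-0.002,0,0,0,0,0],[-0.002,0,0,0,0,0]])

```text
t: 4.12
ee_pos: [641.0, -92.5, 71.7]
orientation: [2.136, 0.18, -2.132]
ft_force: [1.1, 0.2, -8.1]
width: 29.7
```

>>> carry_out(commands=[[-0.002,0,0,0,0,0],[-0.002,0,0,0,0,0]])

```text
t: 4.38
ee_pos: [640.7, -92.5, 75.0]
orientation: [2.135, 0.18, -2.133]
ft_force: [1.8, 1.2, -6.0]
width: 30.0
```

>>> carry_out(commands=[[-0.002,0,0,0,0,0],[-0.002,0,0,0,0,0],[-0.002,0,0,0,0,0]])

```text
t: 4.75
ee_pos: [640.8, -92.7, 81.9]
orientation: [2.135, 0.18, -2.132]
ft_force: [1.4, 0.6, -4.6]
width: 30.0
```

>>> carry_out(commands=[[-0.005,0,0,0,0,0],[-0.005,0,0,0,0,0],[0,0,0,0,0,0]])

```text
t: 5.12
ee_pos: [641.8, -93.2, 94.2]
orientation: [2.137, 0.179, -2.129]
ft_force: [-0.7, 0.3, -1.2]
width: 29.9
```

```bash
python3 g.py b 0 -95 200; python3 -c "
from h import *;cam('scene','pics/s1.png')
p=cv2.imread('pics/s1.png');cv2.imwrite('pics/s1c.png',cv2.resize(p[170:320,210:370],None,fx=4,fy=4))"
```

```text
t 5.125 pos [641.8 -93.2  94.2] F [-0.7   0.29 -1.21] w 29.9
shift in target-oriented tool axes mm [-105.8   -0.2    1.6] in current axes [-1.058e+02 -1.000e-01  1.200e+00] turn deg [-0.32 -0.2  -0.05]
```

View pics/s1c.png

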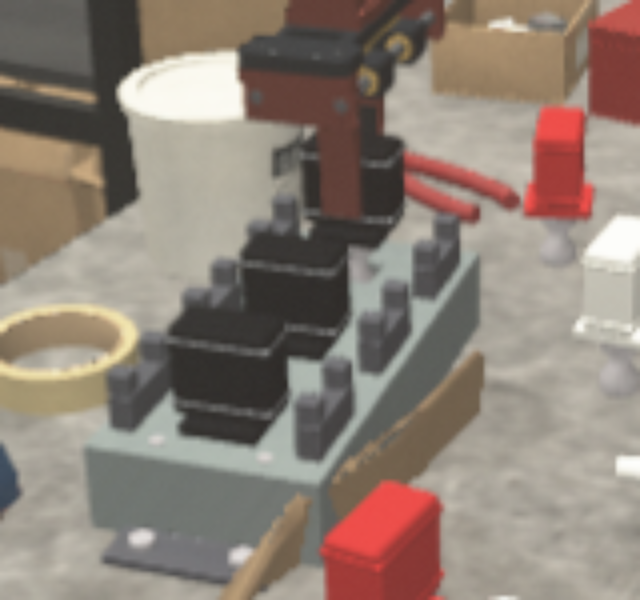

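The right plug lifted with the gripper (stem visible at crop (360,262)) after yielding at about 8 N, so it is the detent one. Next I pull it straight out.

>>> carry_out(commands=[[-0.03,0,0,0,0,0],[-0.04,0,0,0,0,0],[-0.045,0,0,0,0,0],[0,0,0,0,0,0]])

```text
t: 5.68
ee_pos: [641.2, -93.2, 211.4]
orientation: [2.136, 0.179, -2.131]
ft_force: [-0.1, 1.1, -1.2]
width: 29.8
```

>>> carry_out(commands=[[0,-0.045,0.004,0,0,0],[0,-0.058,0.006,0,0,0],[0,-0.058,0.006,0,0,0],[0,-0.058,0.006,0,0,0],[0,-0.058,0.006,0,0,0],[0,-0.058,0.006,0,0,0],[0,-0.058,0.006,0,0,0],[0,-0.04,0.004,0,0,0]])

```text
t: 6.68
ee_pos: [518.0, 333.9, 199.9]
orientation: [2.124, 0.168, -2.146]
ft_force: [0.6, 0.4, -1.2]
width: 29.9
```

```bash
python3 g.py w 514 367 200 -100
```

```text
t 6.675 pos [518.  333.9 199.9] F [ 0.57  0.35 -1.19] w 29.9
shift in target-oriented tool axes mm [ -0.1 -31.9   9.7] in current axes [ -0.3 -33.3  -1.4] turn deg [19.25  0.58 -0.3 ]
```

>>> carry_out(commands=[[0,-0.016,0,9,0,0],[0,-0.016,0.004,9,0,0],[0,0,0,0,10,0],[0,0,0,0,10,0],[0,0,0,0,10,0],[0,0,0,0,10,0],[0,0,0,0,0,0]])

```text
t: 7.55
ee_pos: [566.7, 308.5, 236.5]
orientation: [-2.674, -0.039, 1.567]
ft_force: [0.0, 0.6, -1.8]
width: 30.0
```

```bash
python3 g.py w 514 367 56 -100
```

```text
t 7.55 pos [566.7 308.5 236.5] F [ 0.01  0.61 -1.84] w 30.0
shift in target-oriented tool axes mm [180.5 -48.5  62.1] in current axes [134.1 -49.6 135.5] turn deg [  9.08 -28.92   5.31]
```

```bash
python3 g.py w 522 365 130 -100; python3 -c "
from h import *
from scipy.spatial.transform import Rotation as Ro
R=Ro.from_rotvec(ctrl.get_obs()['orientation']).as_matrix();print(R.round(3))"
```

```text
t 7.55 pos [566.7 308.5 236.5] F [ 0.01  0.61 -1.84] w 30.0
shift in target-oriented tool axes mm [106.5 -47.9  53.8] in current axes [ 73.4 -51.2  92.3] turn deg [  9.08 -28.92   5.31]
[[ 0.489  0.    -0.872]
 [ 0.043 -0.999  0.024]
 [-0.871 -0.049 -0.488]]
```

>>> carry_out(commands=[[0.024,-0.017,0.03,0,0,0],[0.024,-0.017,0.031,0,0,0],[0.024,-0.017,0.031,0,0,0],[0,0,0,0,0,0],[0,0,0,0,0,0]])

```text
t: 8.18
ee_pos: [538.6, 347.3, 148.0]
orientation: [-2.603, -0.122, 1.682]
ft_force: [0.7, -0.2, -1.5]
width: 29.4
```

```bash
python3 g.py w 522 365 60 -90
```

```text
t 8.175 pos [538.6 347.3 148. ] F [ 0.68 -0.23 -1.53] w 29.4
shift in target-oriented tool axes mm [ 88.  -17.7  16.6] in current axes [ 74.7 -11.6  51.1] turn deg [  1.58 -24.24   4.86]
```

>>> carry_out(commands=[[0.022,-0.004,0.016,0,3,0],[0.022,-0.004,0.018,0,3,0],[0.02,-0.004,0.017,0,0,0],[0,0,0,0,0,0]])

```text
t: 8.68
ee_pos: [549.8, 348.8, 98.7]
orientation: [-2.601, -0.22, 1.652]
ft_force: [-0.5, 0.4, -0.6]
width: 29.9
```

```bash
python3 g.py w 522 365 62 -90;  python3 -c "
from h import *;cam('scene','pics/s2.png')
p=cv2.imread('pics/s2.png');cv2.imwrite('pics/s2c.png',cv2.resize(p[250:450,100:340],None,fx=3,fy=3))"
```

```text
t 8.675 pos [549.8 348.8  98.7] F [-0.52  0.4  -0.63] w 29.9
shift in target-oriented tool axes mm [ 36.7 -16.2  27.8] in current axes [ 23.7 -14.1  40.3] turn deg [  3.67 -25.1    7.95]
```

View pics/s2c.png

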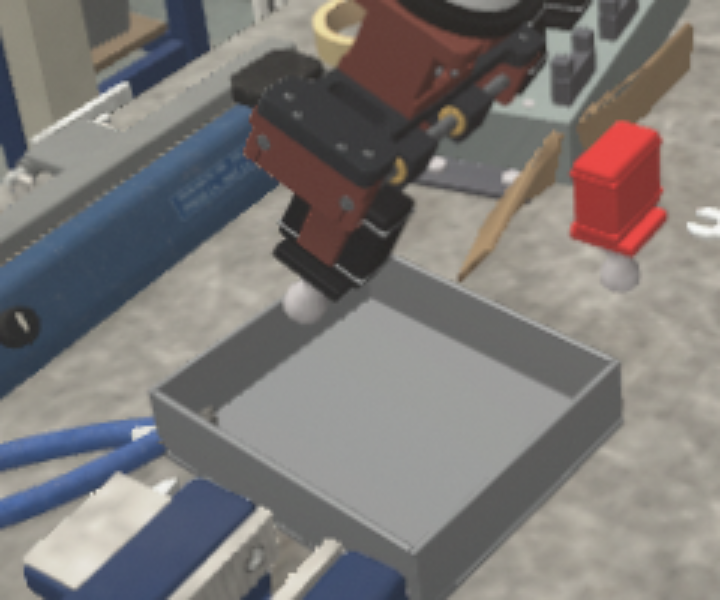

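The plug is held tilted at crop (340,250), with its stem near the tray's back wall. I'll bring it towards the tray's middle while lowering.

>>> carry_out(commands=[[0.0,-0.008,0.026,0,0,4],[0.01,-0.008,0.02,0,0,3],[0.008,0,0,0,0,0],[0,0,0,0,0,0]])

```text
t: 9.22
ee_pos: [536.7, 355.1, 87.3]
orientation: [2.586, 0.137, -1.759]
ft_force: [0.2, 0.0, -1.1]
width: 30.1
```

```bash
python3 g.py w 522 365 62 -90
```

```text
t 9.225 pos [536.7 355.1  87.3] F [ 0.16  0.02 -1.1 ] w 30.1
shift in target-oriented tool axes mm [25.3 -9.9 14.7] in current axes [ 18.8 -10.   22.3] turn deg [  3.98 -21.53   3.13]
```

>>> carry_out(commands=[[0.01,-0.005,0.012,0,4,0],[0.01,-0.005,0.012,0,4,0],[0,0,0,0,0,0]])

```text
t: 9.6
ee_pos: [549.8, 351.6, 86.7]
orientation: [-2.633, -0.231, 1.693]
ft_force: [-0.8, -0.5, -1.6]
width: 29.7
```

```bash
python3 g.py w 522 365 62 -90
```

```text
t 9.6 pos [549.8 351.6  86.7] F [-0.82 -0.52 -1.58] w 29.7
shift in target-oriented tool axes mm [ 24.7 -13.4  27.8] in current axes [ 12.7 -14.6  34.5] turn deg [  5.89 -24.48   6.12]
```

>>> carry_out(commands=[[0.006,-0.007,0.018,0,0,0],[0.006,-0.007,0.018,0,0,0],[0,0,0,0,0,0],[0,0,0,0,0,0]])

```text
t: 10.1
ee_pos: [526.2, 361.7, 68.4]
orientation: [-2.605, -0.256, 1.729]
ft_force: [-0.2, 0.4, -1.1]
width: 29.7
```

```bash
python3 g.py w 522 365 62 -90
```

```text
t 10.1 pos [526.2 361.7  68.4] F [-0.19  0.38 -1.13] w 29.7
shift in target-oriented tool axes mm [ 6.4 -3.3  4.2] in current axes [ 4.8 -3.2  6.1] turn deg [  6.5  -22.82   6.85]
```

>>> carry_out(commands=[[0.005,-0.003,0.005,0,0,0],[0.001,0,0,0,0,0],[0,0,0,0,0,0]])

```text
t: 10.48
ee_pos: [525.2, 365.0, 62.5]
orientation: [-2.601, -0.262, 1.734]
ft_force: [0.0, -0.1, -0.3]
width: 29.8
```

>>> carry_out(commands=[[0,0,0,0,0,0],[0,0,0,0,0,0],[0,0,0,0,0,0],[0,0,0,0,0,0]], grip=0)

```text
t: 10.98
ee_pos: [526.1, 365.3, 63.3]
orientation: [-2.601, -0.262, 1.731]
ft_force: [0.2, -1.2, 1.1]
width: 66.9
```

```bash
python3 g.py w 522 365 200 -90;  python3 -c "
from h import *;cam('scene','pics/s3.png')
p=cv2.imread('pics/s3.png');cv2.imwrite('pics/s3c.png',cv2.resize(p[250:450,100:340],None,fx=3,fy=3))"
```

```text
t 10.975 pos [526.1 365.3  63.3] F [ 0.18 -1.23  1.08] w 66.9
shift in target-oriented tool axes mm [-136.7    0.3    4.1] in current axes [-126.7  -13.5  -49.6] turn deg [  6.59 -22.65   7.07]
```

View pics/s3c.png

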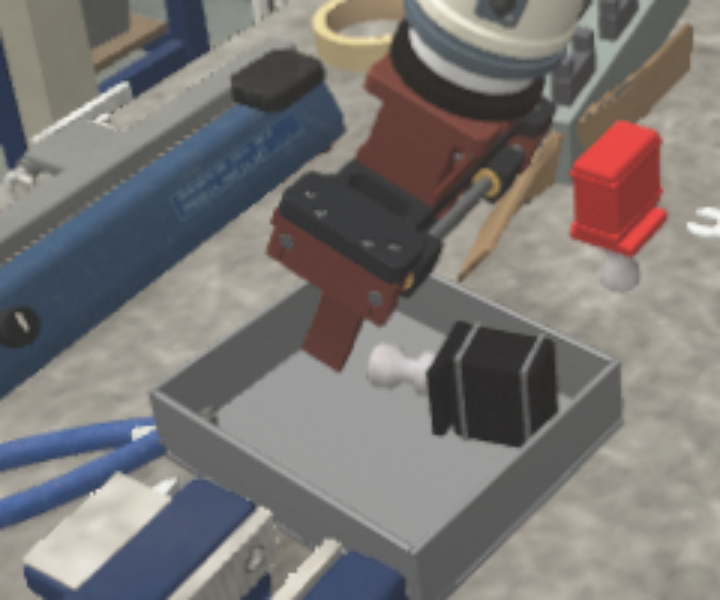

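The plug lies flat in the tray at crop (490,380), released. Next I retract, straighten the tool and travel to the profile.

>>> carry_out(commands=[[-0.05,0,0,0,0,0],[-0.06,0,0,0,0,0],[-0.03,0,0,0,-8,0],[0,0,0,0,-8,3],[0,0,0,0,-7,4],[0,0,0,0,0,0]])

```text
t: 11.78
ee_pos: [470.0, 345.0, 194.9]
orientation: [2.132, 0.108, -2.157]
ft_force: [-0.5, -0.4, 0.1]
width: 87.9
```

```bash
python3 g.py w 464.3 -376.2 200 -3.1
```

```text
t 11.775 pos [470.  345.  194.9] F [-0.54 -0.41  0.13] w 87.9
shift in target-oriented tool axes mm [ -5.1  33.3 720.4] in current axes [ 13.8 714.7  96. ] turn deg [-79.69   1.62  -0.65]
```

>>> carry_out(commands=[[-0.01,0.05,0.007,0,0,0],[0,0.058,0.008,0,0,0],[0,0.058,0.008,0,0,0],[0,0.058,0.008,0,0,0],[0,0.058,0.008,0,0,0],[0,0.058,0.008,0,0,0],[0,0.058,0.008,0,0,0],[0,0.058,0.008,0,0,0]])

```text
t: 12.78
ee_pos: [458.7, -125.0, 211.3]
orientation: [2.147, 0.119, -2.133]
ft_force: [1.9, 0.4, -0.3]
width: 87.8
```

>>> carry_out(commands=[[0,0.058,0.008,0,0,0],[0,0.058,0.008,0,0,0],[0,0.058,0.008,0,0,0],[0,0,0,-10,0,0],[0,0,0,-10,0,0],[0,0,0,-10,0,0],[0,0,0,-10,0,0],[0,0,0,0,0,0]])

```text
t: 13.78
ee_pos: [449.0, -306.9, 210.7]
orientation: [1.712, 0.734, -1.703]
ft_force: [-0.8, -0.5, 0.7]
width: 87.7
```

```bash
python3 g.py w 464.3 -376.2 120 -3.1
```

```text
t 13.775 pos [ 449.  -306.9  210.7] F [-0.78 -0.55  0.66] w 87.7
shift in target-oriented tool axes mm [90.7 19.  68.3] in current axes [93.2 53.9 40.8] turn deg [-38.36   1.31  -1.82]
```

>>> carry_out(commands=[[0,0.04,0.03,-10,0,0],[0,0.01,0.02,-10,0,-1],[0,0,0,-10,0,-1],[0.02,0,0,-8,1,0],[0.03,0,0,0,0,0],[0.03,0,0,0,0,0],[0,0,0,0,0,0]])

```text
t: 14.65
ee_pos: [454.3, -378.3, 129.8]
orientation: [1.251, 1.174, -1.265]
ft_force: [-1.0, 0.4, 0.7]
width: 87.8
```

```bash
python3 g.py w 464.3 -376.2 60 -3.1
```

```text
t 14.65 pos [ 454.3 -378.3  129.8] F [-0.97  0.41  0.66] w 87.8
shift in target-oriented tool axes mm [69.8  9.8 -2.7] in current axes [69.8 10.1 -3.3] turn deg [-0.72  0.43  0.22]
```

>>> carry_out(commands=[[0.01,0.01,-0.003,-0.5,0,0],[0.03,0,0,0,0,0],[0.03,0,0,0,0,0],[0.02,0,0,0,0,0],[0,0,0,0,0,0],[0,0,0,0,0,0]])

```text
t: 15.4
ee_pos: [470.8, -378.8, 42.4]
orientation: [1.246, 1.164, -1.257]
ft_force: [-0.1, 0.2, 1.1]
width: 87.9
```

```bash
python3 g.py w 464.3 -376.2 5 -3.1
```

```text
t 15.4 pos [ 470.8 -378.8   42.4] F [-0.14  0.24  1.09] w 87.9
shift in target-oriented tool axes mm [37.4 -6.6 -2.2] in current axes [37.3 -6.9 -2.7] turn deg [-0.43  0.85 -0.38]
```

>>> carry_out(commands=[[0.01,-0.006,-0.002,0,0.5,0],[0.012,0,0,0,0,0],[0.01,0,0,0,0,0],[0,0,0,0,0,0],[0,0,0,0,0,0]])

```text
t: 16.02
ee_pos: [465.5, -377.4, 9.8]
orientation: [1.253, 1.167, -1.252]
ft_force: [0.4, 0.4, -0.1]
width: 87.7
```

```bash
python3 g.py w 464.3 -376.2 5 -3.1
```

```text
t 16.025 pos [ 465.5 -377.4    9.8] F [ 0.37  0.35 -0.12] w 87.7
shift in target-oriented tool axes mm [ 4.8 -1.3 -1.2] in current axes [ 4.8 -1.3 -1.2] turn deg [-0.46  0.41 -0.51]
```

>>> carry_out(commands=[[0.004,-0.001,0,0,0,0],[0,0,0,0,0,0]])

```text
t: 16.27
ee_pos: [464.7, -377.6, 5.9]
orientation: [1.253, 1.167, -1.252]
ft_force: [0.6, 0.2, 0.1]
width: 87.6
```

>>> carry_out(commands=[[0,0,0,0,0,0],[0,0,0,0,0,0],[0,0,0,0,0,0],[0,0,0,0,0,0],[0,0,0,0,0,0],[0,0,0,0,0,0],[0,0,0,0,0,0]], grip=1)

```text
t: 17.15
ee_pos: [465.0, -377.8, 6.4]
orientation: [1.253, 1.166, -1.251]
ft_force: [-0.3, 0.5, 0.2]
width: 21.2
```

```bash
python3 g.py w 464.3 -376.2 5 -3.1
```

```text
t 17.15 pos [ 465.  -377.8    6.4] F [-0.25  0.54  0.19] w 21.2
shift in target-oriented tool axes mm [ 1.4 -0.8 -1.5] in current axes [ 1.4 -0.9 -1.5] turn deg [-0.45  0.47 -0.58]
```

>>> carry_out(commands=[[-0.04,0,0,0,0,0],[-0.06,0,0,0,0,0],[-0.05,0,0,0,0,0],[0,0,0,9,0,0],[0,0,0,10,0,0],[0,0,0,10,0,0],[0,0,0,10,0,0],[0,0,0,10,0,0]])

```text
t: 18.15
ee_pos: [462.7, -375.7, 160.6]
orientation: [1.864, 0.593, -1.854]
ft_force: [-0.4, 1.2, -0.8]
width: 19.8
```

>>> carry_out(commands=[[0,0,0,10,0,0],[0,0,0,8,0,0],[0,0,0,0,0,0]])

```text
t: 18.52
ee_pos: [462.1, -375.2, 160.1]
orientation: [2.062, 0.305, -2.049]
ft_force: [-0.1, 0.1, 0.3]
width: 20.2
```

```bash
python3 g.py b 0 -95 160
```

```text
t 18.525 pos [ 462.1 -375.2  160.1] F [-0.05  0.09  0.26] w 20.2
shift in target-oriented tool axes mm [ 1.000e-01 -2.469e+02 -2.242e+02] in current axes [  -0.5 -216.  -254. ] turn deg [ 7.38 -0.3  -0.46]
```

>>> carry_out(commands=[[0,-0.03,-0.035,7,0,0],[0,-0.041,-0.038,0,0,0],[0,-0.041,-0.038,0,0,0],[0,-0.041,-0.038,0,0,0],[0,-0.041,-0.038,0,0,0],[0,-0.03,-0.025,0,0,0],[0,0,0,0,0,0],[0,0,0,0,0,0]])

```text
t: 19.52
ee_pos: [629.1, -105.9, 158.8]
orientation: [2.119, 0.204, -2.106]
ft_force: [-0.4, -0.7, -1.5]
width: 19.6
```

```bash
python3 g.py b 0 -95 110
```

```text
t 19.525 pos [ 629.1 -105.9  158.8] F [-0.39 -0.68 -1.46] w 19.6
shift in target-oriented tool axes mm [ 48.8 -10.5 -13.2] in current axes [ 48.8 -10.6 -13.2] turn deg [ 1.51 -0.32 -0.49]
```

>>> carry_out(commands=[[0,-0.01,-0.013,1.5,0,-0.5],[0.02,0,0,0,0,0],[0.02,0,0,0,0,0],[0,0,0,0,0,0],[0,0,0,0,0,0]])

```text
t: 20.15
ee_pos: [638.5, -95.8, 114.4]
orientation: [2.136, 0.183, -2.131]
ft_force: [-0.6, 0.7, -1.4]
width: 19.6
```

```bash
python3 g.py b 0 -95 76; python3 -c "
from h import *
t=cam('top')['pixels'];s=cam('scene')['pixels']
a=cv2.resize(t[160:260,240:400],None,fx=4,fy=4);b=cv2.resize(s[180:320,220:360],(160*4,560))
cv2.imwrite('pics/d.png',cv2.resize(b,(600,560)))"
```

```text
t 20.15 pos [638.5 -95.8 114.4] F [-0.6   0.66 -1.38] w 19.6
shift in target-oriented tool axes mm [38.4 -2.2 -2.1] in current axes [38.4 -2.2 -2. ] turn deg [-0.24 -0.14  0.09]
```

View pics/d.png

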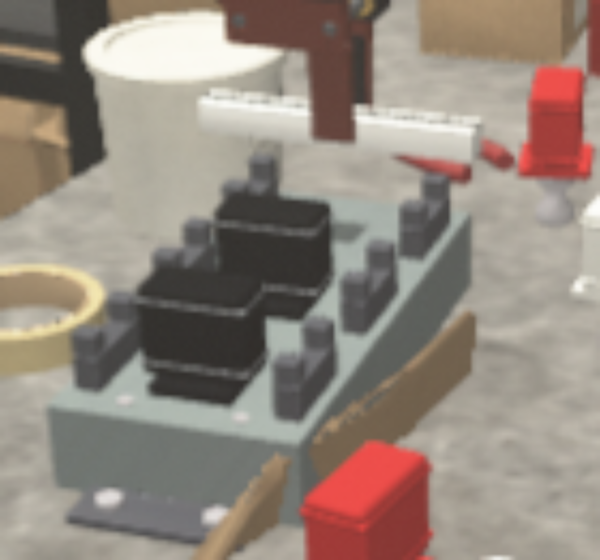

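The profile is level at crop (340,125), above the right socket's saddles, and both other plugs are home.

>>> carry_out(commands=[[0.005,-0.002,-0.002,0,0,0],[0.01,0,0,0,0,0],[0.004,0,0,0,0,0],[0,0,0,0,0,0],[0,0,0,0,0,0]])

```text
t: 20.88
ee_pos: [641.0, -93.2, 95.5]
orientation: [2.138, 0.183, -2.129]
ft_force: [-0.5, 0.0, -0.6]
width: 19.7
```

```bash
python3 g.py b 0 -95 76
```

```text
t 20.875 pos [641.  -93.2  95.5] F [-0.49  0.01 -0.55] w 19.7
shift in target-oriented tool axes mm [19.5 -0.1  0.8] in current axes [19.5 -0.1  0.9] turn deg [-0.23 -0.26  0.06]
```

>>> carry_out(commands=[[0.007,0,0,0,0,0],[0.006,0,0,0,0,0],[0.003,0,0,0,0,0],[0,0,0,0,0,0]])

```text
t: 21.38
ee_pos: [641.1, -93.2, 78.4]
orientation: [2.138, 0.183, -2.129]
ft_force: [0.4, -0.3, -2.5]
width: 19.9
```

>>> carry_out(commands=[[0.002,0,0,0,0,0],[0,0,0,0,0,0]])

```text
t: 21.62
ee_pos: [641.6, -93.3, 77.3]
orientation: [2.139, 0.183, -2.127]
ft_force: [-0.3, 0.8, 1.4]
width: 19.8
```

>>> carry_out(commands=[[0.001,0,0,0,0,0],[0,0,0,0,0,0]])

```text
t: 21.88
ee_pos: [641.7, -93.3, 77.2]
orientation: [2.139, 0.182, -2.127]
ft_force: [-0.3, 1.4, 1.4]
width: 19.8
```

>>> carry_out(commands=[[0,0,0,0,0,0],[0,0,0,0,0,0],[0,0,0,0,0,0],[0,0,0,0,0,0],[0,0,0,0,0,0],[0,0,0,0,0,0]], grip=0)

```text
t: 22.62
ee_pos: [642.1, -93.3, 76.8]
orientation: [2.14, 0.182, -2.126]
ft_force: [-0.4, -0.2, -0.7]
width: 76.3
```

>>> carry_out(commands=[[-0.02,0,0,0,0,0],[-0.05,0,0,0,0,0],[-0.05,0,0,0,0,0],[-0.03,0.03,0.04,0,0,0],[0,0.03,0.045,0,0,0],[0,0.03,0.045,0,0,0],[0,0.03,0.045,0,0,0],[0,0,0,0,0,0]])

```text
t: 23.62
ee_pos: [487.5, -246.0, 241.7]
orientation: [2.148, 0.177, -2.11]
ft_force: [0.6, 0.4, 0.2]
width: 87.9
```

>>> carry_out(commands=[[0,0.04,0.03,0,0,0],[0,0.04,0.03,0,0,0],[0,0.04,0.03,0,0,0],[0,0,0,0,0,0],[0,0,0,0,0,0],[0,0,0,0,0,0]])

```text
t: 24.38
ee_pos: [423.1, -381.4, 247.8]
orientation: [2.152, 0.175, -2.096]
ft_force: [-0.5, 0.2, -0.2]
width: 87.9
```

```bash
python3 g.py b 0 -95 200; python3 -c "
from h import *
i=cam('top','pics/t9.png');t=i['pixels'];s=cam('scene','pics/s9.png')['pixels']
a=cv2.resize(t[170:265,235:395],(640,380),interpolation=cv2.INTER_CUBIC);b=cv2.resize(s[190:260,230:390],(480,210));c=cv2.resize(t[210:320,100:210],(160,160))
o=np.zeros((600,640,3),np.uint8);o[:380]=a;o[385:595,:480]=b;o[385:545,480:]=c
cv2.imwrite('pics/e.png',o)"
```

```text
t 24.375 pos [ 423.1 -381.4  247.8] F [-0.5   0.25 -0.22] w 87.9
shift in target-oriented tool axes mm [  47.8 -246.3 -263.6] in current axes [  51.1 -246.4 -262.8] turn deg [ 0.11 -1.45 -0.78]
```

View pics/e.png

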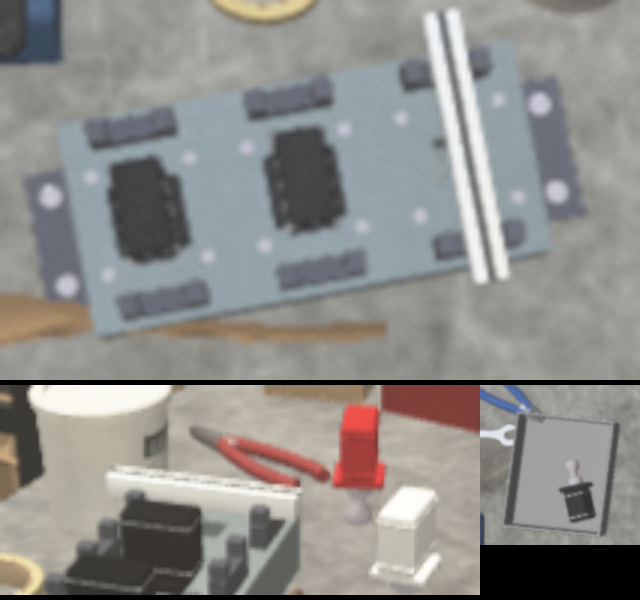

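The profile lies across both right-hand saddles, from crop (442,12) to (491,280). The plug rests in the tray (575,495) and the other two plugs are home. I'll check the numbers before handing in.

```bash
python3 - <<'E'
from h import *
im=cam("top")
f=lambda x,y,z:ray(im,235+(x+.5)/4-.5,170+(y+.5)/4-.5,z)[:2]
c,s=np.cos(np.radians(9.95)),np.sin(np.radians(9.95));B=np.array([[c,s],[-s,c]])
for z in(90,104):
    a,b=f(442,11.5,z),f(491,280.5,z);A,D=[B@(q-[623.8,.3]) for q in(a,b)]
    print(z,"mid bank",((A+D)/2).round(1),"len",np.linalg.norm(A-D).round(1),"angle",np.degrees(np.arctan2((A-D)[1],(A-D)[0])).round(2))
sc=cam("scene")
W=lambda x,y,z:[623.8+c*x-s*y,.3+s*x+c*y,z]
for z in(90,104):print("scene crop px of top-left-edge ends",z,((proj(sc,[W(-80,-85,z),W(80,-85,z)])-[230,190])*3+[0,385]).round(0))
p=ray(im,100+(577-480)*110/160,210+(500-385)*110/160,20)-[501,369,0];print("plug handle rel tray",p.round(0))
E
```

```text
90 mid bank [  1.8 -95.6] len 160.2 angle -0.85
104 mid bank [  0.2 -94. ] len 158.2 angle -0.85
scene crop px of top-left-edge ends 90 [[299. 499.]
 [109. 476.]]
scene crop px of top-left-edge ends 104 [[299. 482.]
 [108. 460.]]
plug handle rel tray [-46. -16.  20.]
```

```bash
python3 -c "
from workcell import ctrl;print(ctrl.close_job())"
```

```text
the job is handed in; nothing more can be done
None
```

The job is done and handed in at about 24 s on the robot's clock; no verdict is reported.

**What I did:** I tugged the right plug first. It yielded at about 8 N, so it was the sprung one, and I never touched the left and middle plugs. I pulled it straight out, set it down tilted in the grey tray and let go; it fell over and now lies flat. I then laid the aluminium profile across both saddles of the right socket and backed the gripper away.

**Last checks, from the camera pictures:**

| Check | Measured | Allowed |
|---|---|---|
| Profile centre, lengthways | +1.8 mm | ±22 mm |
| Profile centre, across | 0.6 mm from the socket line | ±8 mm |
| Profile squareness | about 0.85° off | 6.9° (0.12 rad) |
| Plug handle from tray centre (x, y) | −46, −16 mm | ±90, ±75 mm |

- **Profile height:** the measured length (160.2 mm), the edge position in the scene view and the fingertip height at release all fit it being down in the notches, not on the cheeks.
- **Other plugs:** the left and middle plugs looked fully home.
- **Bystanders:** I steered clear of them but did not measure their positions again.
- **Disagreements:** no check failed or disagreed. The tool drifted noticeably when turned, so I placed the plug at about 23° of tilt instead of the planned 40°.

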